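Slide the lino plate out over the end of the riser

ROBOT

A 6-joint arm with a two-finger parallel gripper is mounted at the origin on the work surface. World frame = base frame: x ahead of the robot, y to its left, z up, the work surface at z = 0. Lengths are in m, angles in degrees, forces in N, time in s.
With the tool pointing down it reaches from about 0.4 to 0.825 m from the base axis. Payload 7 kg.
Tool frame: the origin (TCP) lies midway between the tips of the shut fingers; the grasp point (between the pads) lies r.grasp_offset behind it (r.grasp_offset is the distance from the TCP to the grasp point, in m); x points along the fingers, z is the direction in which the jaws open and shut, and the axes are right-handed (so a half turn about x gives the same grasp; the last joint's range is limited). The gripper opens to 88 mm and grips with 3 to 60 N. Pads are 19 mm wide; open, the fingers measure 130 mm over their backs; the gripper's body (78 mm by 193 mm) begins 47 mm behind the grasp point.
Start: joints at [-60.728, 20.546, 0.682, 0, -70.136, -16.507], TCP at [0.149, -0.658, 0.227] pointing down, gripper open.
Joint ranges: [-176.03, 176.03], [-82.01, 121.73], [-58.28, 71.71], [-173.87, 95.51], [-174.79, -0.11], [-173.66, 173.66]. Speed limits (degrees/s): [136.94, 136.94, 172.46, 180, 180, 180].

INTERFACE

Orientations are given as [roll, pitch, yaw] about the fixed x, y, z axes, in that order (R = Rz(yaw) Ry(pitch) Rx(roll)).
In Python, from plant import readout, vision, close_job, r gives the robot as it stands.
- The arm moves only by the shell command python3 -m handwheel 'ROWS' [OPENING] [FORCE]. ROWS is JSON, a list that holds one entry, the list of rows, each a list of 4 numbers: the shift along the world's x, y, z in units of 40 mm (1.0 is 40 mm), then the turn about the world's z in units of 5 degrees (1.0 is 5 degrees). In form: [[[tx, ty, tz, roll], ...]]. A call has 1 to 8 rows; each row shifts and turns the pose as measured when the row begins; what a row does not reach is not made up. A row lasts 1/10 s, in which the tool goes at most 50 mm and 8.59 degrees, less where a joint would pass 70% of its speed; a pose out of reach is approached as far as the arm can. A call is refused whole if a number of a shift passes 1 or a number of a turn 1, either way. A call with a gripper value outside its range is refused whole. OPENING is the finger opening in mm, from 0 to 87.6, set as the call begins (- or left out, the last holds). The fingers move at their own pace and stop on an object; FORCE is the grip in N (left out, the last holds). Time passes only in rows, so rows that do not move let the fingers close. It gives the time, the measured TCP pose, the force and the opening at its end, in the units of the state.
- readout.get_state(): the state, without advancing time (a new reading comes with each control period).
- vision.capture(name): name is "scene" or "top"; returns the picture (384x512x3 uint8, blue, green, red); there is no depth.
- vision.get_calibration(name): a dict with "intrinsics" (3x3 intrinsics, pixels), "dist" ([k1, k2, p1, p2, k3] as OpenCV has them; the pictures are not rectified), "pose" (4x4, takes a point from camera to world coordinates). Camera axes: x right, y up, looking along -z (the intrinsics and any distortion apply to the point x, -y, -z); pixel columns grow to the right and rows downward; lengths in m; the calibration is good to about 2 mm. A picture is of the moment at which its call begins. get_calibration takes no time and is no camera call.
- close_job(): hands the job in, once; it reports no verdict.
The state is a dict: "time_s": time; "joints": joint angles; "qd": joint speeds; "joint_torque": joint torques, N m; "tcp_pos": TCP position; "eef_rot": TCP orientation; "contact_force": force on the tool from outside, world axes, zero at the start; "moment": the same for the moment, N m; "gripper_width": finger opening in m.
Only numpy, scipy, OpenCV 4.12 (cv2) and the standard library are available. Lean on these libraries where they do the work, as an engineer would, in place of code of your own. Each camera call takes 0.05 s, during which the arm holds its last target.

TASK

Without lifting it or picking it up, push the lino printing plate back so that it lies along the riser's back strip, and slide it along the strip out over the end of the riser nearer the etching press, until about 4 cm of it hangs over, so that the printer can take it by its edge. Leave it lying flat and at rest, still square against the strip, let go of it, and do not disturb the other things on the riser and the table.

Things in the scene. Friction and masses are not known exactly. Their poses are not given: they have to be found in the camera images.
- riser: Fixed desk riser: plywood shelf board on black legs. Origin on the table under its centre, y along its length, x away from the robot. Board 220 (x) by 460 mm (y), top 100 mm above the table, both ends open, at riser y = +/-0.230. A back strip 12 mm thick, standing 14 mm above the board, runs along the whole far edge, its inner face at riser x = +0.098. No strip at front or ends.
- end_left (a point): Middle of the riser's left end edge (riser y = +0.230), on the board's top surface.
- end_right (a point): Middle of the riser's right end edge (riser y = -0.230), on the board's top surface.
- plate: Lino printing plate, loose, flat on the riser's board: grey lino with a leaf cut in pale lines, on a wood base; 110 (its x) by 180 (its y) by 6 mm, square edges, 0.1 to 0.19 kg, dry friction about 1 N, stops where left. Origin: centre of its underside. Starts askew (up to 0.2 rad), near mid-board, clear of the strip. Against the strip its origin is at riser x = +0.043.
- press: Table-top etching press, fixed: green cheeks, steel rollers, grey blanket on a flat bed, handwheel on its far side; 340 mm deep (x), 280 mm wide (y), 290 mm high. Stands beyond one end of the riser, on the table's left (y about +0.5) or right (y about -0.5): it tells which end is meant. Origin on the table under its centre.
- drawer_unit: Pale wooden drawer unit, fixed, 220 mm deep, 260 mm wide, 210 mm high, on the table at the other side from the press. Origin under its centre.
- ink_jar: Small ink jar, loose, diameter 40 mm, 45 mm high, standing on the riser's board near its front edge (riser x about -0.08), by one end (riser y about 0.195 either way). Origin at the centre of its underside. Leave it where it stands.
- tape_roll: Roll of tape lying flat, loose, diameter 48 mm, 19 mm high, on the riser's board near its front edge (riser x about -0.08), by the other end. Origin at the centre of its underside. Leave it where it stands.
- brayer: Ink roller, loose, black roller 80 mm wide and 32 mm in diameter, with wooden handle, 160 mm long, lying on the table on the robot's right. Origin on the table where handle meets fork. Leave it where it stands.
- lino_cutter: Lino cutter, loose, wooden handle and steel blade, 100 mm long, 12 mm high, lying on the table in front of the riser, to the left. Origin on the table below the handle's blade end. Leave it where it stands.
- brush_pot: White pot with brushes, loose, diameter 76 mm, 95 mm high, 210 mm with the brushes, on the table at the right. Origin under its centre. Leave it where it stands.
- water_cup: Clear plastic cup, loose, diameter 74 mm, 90 mm high, on the table behind the riser (a heavy caddy and a speaker stand further back, beyond x = 0.78, fixed). Origin under its centre. Leave it where it stands.
- palette: White round paint palette, loose, diameter 140 mm, 8 mm high, on the table at the left. Origin under its centre. Leave it where it stands.

How it is judged:
By the outcome, as a careful person would: the job done as asked, in the order asked, and still so for the second after the job is handed in, with the robot touching nothing.
It also fails if it takes over 64 s, if anything falls off the work surface, if the arm or the gripper's body presses on something with over 40 N, if the wrist force passes 120 N, or if a joint passes its speed limit or range.

## Working session

There is one attempt and no reset: what is moved stays moved. The work goes in short steps, Python scripts to look and compute and a shell command to move; the robot and the scene stay as the last step left them, time stands still between calls to the robot, and variables do not carry over. Pictures are saved under pics/ and viewed, and the job is handed in when it is done.

```bash
mkdir -p pics; ls; python3 - <<'E'
from plant import readout, vision, r
import cv2
for n in("scene","top"):
    cv2.imwrite(f"pics/{n}0.png",vision.capture(n)); c=vision.get_calibration(n); print(n,c)
print(readout.get_state(), r.grasp_offset)
E
```

```text
pics
scene {'intrinsics': array([[362.10331649,   0.        , 256.78403017],
       [  0.        , 362.10331649, 191.47626242],
       [  0.        ,   0.        ,   1.        ]]), 'dist': array([-0.10351566,  0.        ,  0.        ,  0.        ,  0.        ]), 'pose': array([[-0.99954143,  0.01173005, -0.02791661,  0.50510134],
       [-0.0295168 , -0.58322245,  0.81177604,  0.96150433],
       [-0.00675942,  0.81222779,  0.58330123,  0.79526837],
       [ 0.        ,  0.        ,  0.        ,  1.        ]])}
top {'intrinsics': array([[364.91132251,   0.        , 256.29288635],
       [  0.        , 364.91132251, 194.42893228],
       [  0.        ,   0.        ,   1.        ]]), 'dist': array([-0.08095211,  0.        ,  0.        ,  0.        ,  0.        ]), 'pose': array([[-0.0228949 ,  0.99609031, -0.08532238,  0.42012849],
       [-0.99960096, -0.02139582,  0.01844298,  0.00742496],
       [ 0.01654533,  0.08571058,  0.99618269,  1.19766092],
       [ 0.        ,  0.        ,  0.        ,  1.        ]])}
{'time_s': 0.1, 'joints': array([-6.07302760e+01,  2.05875923e+01,  6.38502252e-01, -1.76385157e-02,
       -7.01363687e+01, -1.65080007e+01]), 'qd': array([-0.01320672, -0.01390648,  0.15156608,  0.09109431, -0.02358796,
       -0.05581815]), 'joint_torque': array([-2.06312514e-03, -5.84161663e+01,  2.93751776e+01,  7.01551393e+00,
        1.01268434e-02, -6.25587109e-05]), 'tcp_pos': array([ 0.14899021, -0.65789454,  0.22570979]), 'eef_rot': array([  5.52836009,  89.91294693, 108.28407771]), 'contact_force': array([ 0.05656964,  0.06340285, -0.41990864]), 'moment': array([0.03042482, 0.02722333, 0.01914316]), 'gripper_width': 0.08780624715451706} 0.0188
```

View pics/scene0.png

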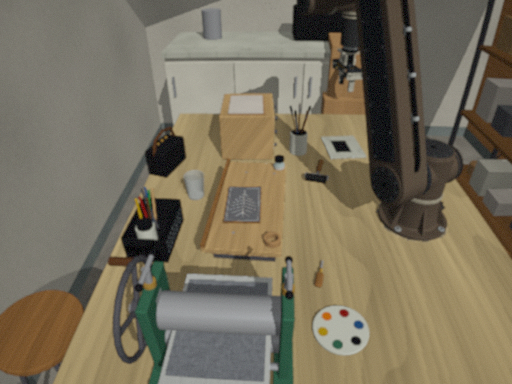

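View pics/top0.png

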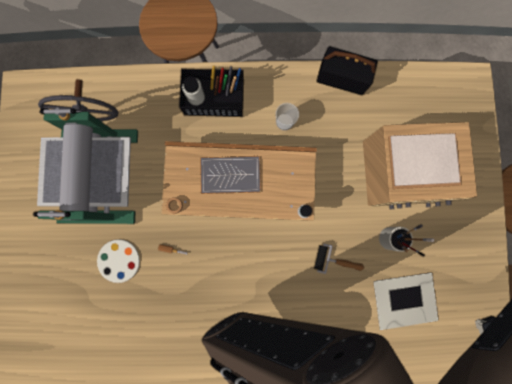

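The top view shows the press on the left (+y), the riser spanning u 164–316 and v 143–220, and the plate at about (231,175). The tape roll is at (177,204), on the press end, and the jar at (306,211). Next I'll measure the corners.

```bash
cat > h.py <<'E'
import numpy as np, cv2
from plant import readout, vision, r
def ray(n,uv,z):
    c=vision.get_calibration(n);K=c["intrinsics"];T=c["pose"]
    p=cv2.undistortPoints(np.float64(uv).reshape(-1,1,2),K,np.float64(c["dist"])).reshape(-1,2)
    d=np.c_[p[:,0],-p[:,1],-np.ones(len(p))]@T[:3,:3].T; o=T[:3,3]
    return (o+d*((z-o[2])/d[:,2])[:,None])
def proj(n,P):
    c=vision.get_calibration(n);T=np.linalg.inv(c["pose"])
    q=np.float64(P)@T[:3,:3].T+T[:3,3]; q=q*[1,-1,-1]
    return cv2.projectPoints(q,np.zeros(3),np.zeros(3),c["intrinsics"],np.float64(c["dist"]))[0].reshape(-1,2)
def grey(img,box):
    hsv=cv2.cvtColor(img,cv2.COLOR_BGR2HSV); m=((hsv[...,1]<70)).astype(np.uint8)
    k=np.zeros_like(m);x0,y0,x1,y1=box;k[y0:y1,x0:x1]=m[y0:y1,x0:x1]
    k=cv2.morphologyEx(k,cv2.MORPH_CLOSE,np.ones((5,5)))
    cs=cv2.findContours(k,cv2.RETR_EXTERNAL,cv2.CHAIN_APPROX_NONE)[0]
    return max(cs,key=cv2.contourArea)
def plate(img,n="top",box=(140,147,320,205)):
    c=grey(img,box); w=ray(n,c.reshape(-1,2),0.106)[:,:2]
    R=cv2.minAreaRect(np.float32(w*1000)); return R,cv2.boxPoints(R)/1000
E
python3 - <<'E'
from h import *
t=cv2.imread("pics/top0.png"); s=cv2.imread("pics/scene0.png")
R,b=plate(t); print(R);print(b)
R,b2=plate(s,"scene",(205,175,285,235)); print(R);print(b2)
cv2.imwrite("pics/t1.png",cv2.resize(t[125:235,150:330],None,fx=4,fy=4,interpolation=cv2.INTER_CUBIC))
cv2.imwrite("pics/s1.png",cv2.resize(s[145:265,180:330],None,fx=5,fy=5,interpolation=cv2.INTER_CUBIC))
E
```

```text
((576.2785034179688, 65.081787109375), (105.56007385253906, 175.58432006835938), 0.24928292632102966)
[[ 0.523117    0.15264347]
 [ 0.5238809  -0.02293918]
 [ 0.62944    -0.0224799 ]
 [ 0.62867606  0.15310276]]
((579.45263671875, 64.39661407470703), (106.35725402832031, 174.45724487304688), 0.6267132759094238)
[[ 0.5253231   0.15103836]
 [ 0.52723134 -0.02340846]
 [ 0.6335822  -0.02224513]
 [ 0.63167393  0.1522017 ]]
```

View pics/t1.png

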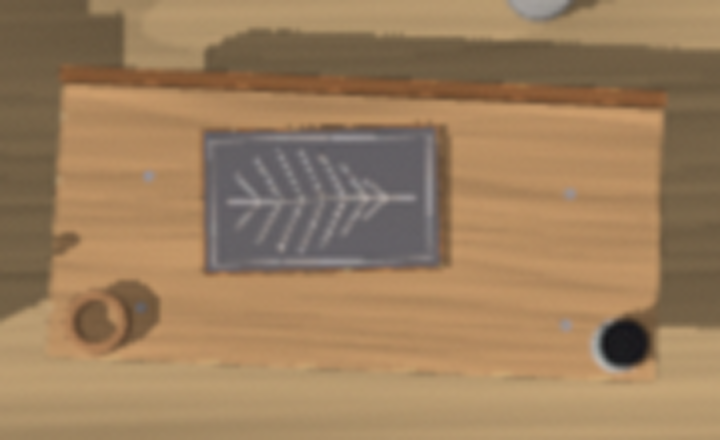

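View pics/s1.png

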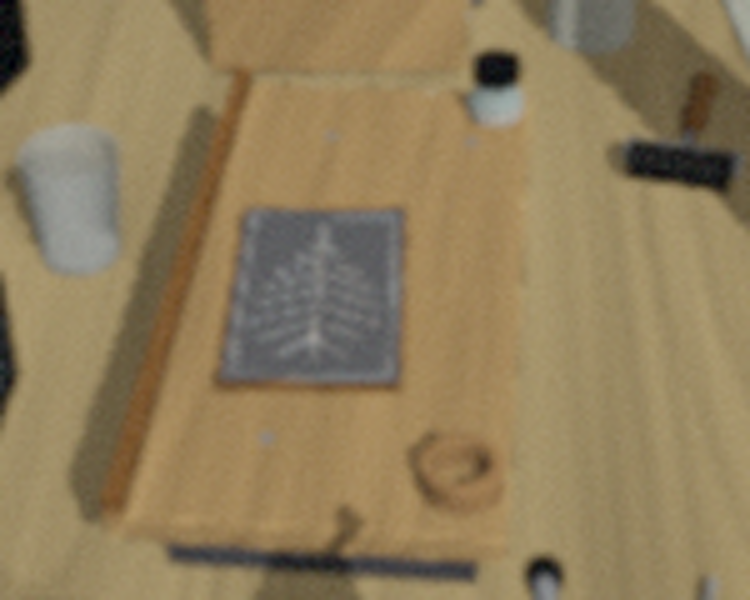

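```bash
python3 - <<'E'
from h import *
f=lambda L,o,k:(np.float64(L)+.5)/k-.5+o
T=f([(62,85),(662,107),(655,380),(48,355)],[150,125],4)
print("top board z.1 (BL inner,BR inner,FR,FL)\n",ray("top",T,0.1)[:,:2].round(4))
T2=f([(62,67),(664,92)],[150,125],4);print("strip top back",ray("top",T2,.114)[:,:2].round(4))
S=f([(125,518),(247,75),(507,555)],[180,145],5)
print("scene: strip L, strip R, FL\n",ray("scene",S,.1)[:,:2].round(4))
# strip edge line by colour in top
img=cv2.imread("pics/top0.png");hsv=cv2.cvtColor(img,cv2.COLOR_BGR2HSV)
m=cv2.inRange(hsv,(0,140,60),(15,255,190));m[:135]=0;m[160:]=0;m[:,:160]=0;m[:,322:]=0
ys,xs=np.nonzero(m);print(len(xs));
w=ray("top",np.c_[xs,ys],.114)[:,:2];vx,vy,x0,y0=cv2.fitLine(np.float32(w),cv2.DIST_HUBER,0,.01,.01).ravel()
print("strip ang (dx/dy)",vx/vy,x0,y0, w[:,1].min(),w[:,1].max())
j=ray("top",f([(623,343),(98,320)],[150,125],4),.145);j2=ray("top",f([(623,343),(98,320)],[150,125],4),.119);print(j,j2)
E
```

```text
top board z.1 (BL inner,BR inner,FR,FL)
 [[ 0.6693  0.2628]
 [ 0.6428 -0.1965]
 [ 0.4342 -0.1833]
 [ 0.463   0.2734]]
strip top back [[ 0.68    0.2596]
 [ 0.6515 -0.1959]]
scene: strip L, strip R, FL
 [[ 0.6723  0.2608]
 [ 0.6489 -0.2095]
 [ 0.4657  0.2835]]
523
strip ang (dx/dy) 0.06275404 0.66012686 0.029253948 -0.19390045753314863 0.2569472610234238
[[ 0.4608963  -0.15313301  0.145     ]
 [ 0.48581943  0.22606893  0.145     ]] [[ 0.46190324 -0.15709868  0.119     ]
 [ 0.48744195  0.23146929  0.119     ]]
```

```bash
cat >> h.py <<'E'
from scipy.spatial.transform import Rotation as Ro
C=np.array([.5583,.0388]);ph=np.deg2rad(-3.5)
ex=np.array([np.cos(ph),np.sin(ph)]);ey=np.array([-np.sin(ph),np.cos(ph)])
def R2W(x,y): return C+x*ex+y*ey
def W2R(p): d=np.asarray(p)[...,:2]-C; return np.stack([d@ex,d@ey],-1)
def st():
    s=readout.get_state(); R=Ro.from_euler("xyz",s["eef_rot"],degrees=True).as_matrix()
    z=R[:,2]; print("t",s["time_s"],"tcp",s["tcp_pos"].round(4),"jaw ang",np.degrees(np.arctan2(z[1],z[0])).round(2),"riser",W2R(s["tcp_pos"]).round(4),"F",s["contact_force"].round(1),"w",s["gripper_width"], "j",s["joints"].round(1))
E
python3 - <<'E'
from h import *
st(); print(R2W(-.08,0),R2W(.043,.18),"pot",ray("top",[(402,238)],.2)); 
_,b=plate(cv2.imread("pics/top0.png")); print(W2R(b).round(4))
E
python3 -m handwheel '[[[0,0,1,0],[0,0,1,0],[0,0,0.5,0]]]' 60
```

```text
t 0.1 tcp [ 0.149  -0.6579  0.2257] jaw ang 102.76 riser [-0.366  -0.7204] F [ 0.1  0.1 -0.4] w 0.08780624715451706 j [-60.7  20.6   0.6  -0.  -70.1 -16.5]
[0.47844922 0.04368388] [0.61220853 0.21583918] pot [[ 0.37559102 -0.41249709  0.2       ]]
[[-0.0421  0.1115]
 [-0.0306 -0.0637]
 [ 0.0747 -0.0568]
 [ 0.0633  0.1184]]
time_s: 0.4
tcp_pos: [0.148, -0.6548, 0.3222]
eef_rot: [8.6, 89.2, 111.3]
contact_force: [0.6, 0.0, 0.9]
gripper_width: 0.0692
```

```bash
python3 -m handwheel '[[[0.8,1,0,-0.6],[0.8,1,0,-0.6],[0.8,1,0,-0.6],[0.8,1,0,-0.6],[0.8,1,0,-0.6],[0.8,1,0,-0.2],[0.8,1,0,0],[0.8,1,0,0]]]'; python3 -m handwheel '[[[0.4,1,0,0],[0.4,1,0,0],[0.2,1,0,0],[0,1,0,0],[0,1,0,0],[0,1,0,0],[0,0.5,0,0],[0,0,0,0]]]'; python3 -c "
from h import *;st()"
```

```text
time_s: 1.2
tcp_pos: [0.3955, -0.3406, 0.3218]
eef_rot: [15.0, 89.2, 100.4]
contact_force: [0.7, -0.8, -0.2]
gripper_width: 0.0599
time_s: 2.0
tcp_pos: [0.437, -0.0649, 0.3188]
eef_rot: [26.5, 89.0, 112.3]
contact_force: [-0.0, -0.1, 0.9]
gripper_width: 0.0601
t 2.0 tcp [ 0.437  -0.0649  0.3188] jaw ang 85.82 riser [-0.1147 -0.1109] F [-0.  -0.1  0.9] w 0.06012971777073669 j [  16.4   -4.8  -17.1   -1.   -77.9 -110.3]
```

```bash
python3 -m handwheel '[[[0.3,0.9,0,0.14],[0.3,0.9,0,0],[0.3,0.9,-0.5,0],[0.3,0.7,-1,0],[0,0,-1,0],[0,0,-1,0],[0,0,0,0]]]'; python3 -c "
from h import *;st();cv2.imwrite('pics/s2.png',vision.capture('scene'))
print(R2W(-.075,.028))"
```

```text
time_s: 2.7
tcp_pos: [0.4861, 0.0742, 0.1754]
eef_rot: [14.6, 89.0, 101.1]
contact_force: [-0.0, -0.1, 1.0]
gripper_width: 0.0603
t 2.7 tcp [0.4861 0.0742 0.1754] jaw ang 86.53 riser [-0.0742  0.031 ] F [-0.  -0.1  1. ] w 0.06029298243774402 j [  30.9    5.6  -25.7   -1.1  -58.4 -123.8]
[0.48514925 0.07132641]
```

View pics/s2.png

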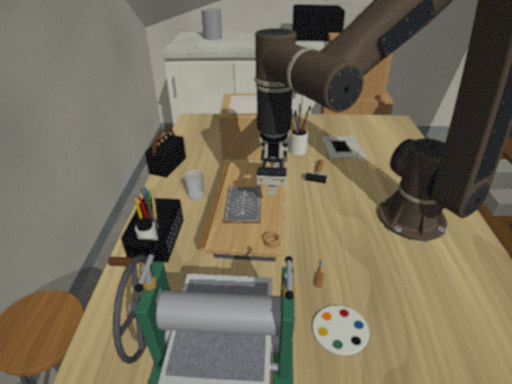

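The gripper (272,180) is over the front of the board and in front of the plate, so I'm descending.

```bash
python3 -m handwheel '[[[0,0,-1,0],[0,0,-0.6,0],[0,0,0,0]]]'; python3 -m handwheel '[[[0,0,-0.1,0],[0,0,-0.05,0],[0,0,0,0]]]';python3 -c "
from h import *;st()"
```

```text
time_s: 3.05
tcp_pos: [0.4933, 0.0748, 0.1205]
eef_rot: [-25.1, 88.7, 61.5]
contact_force: [-0.1, -1.4, 1.0]
gripper_width: 0.0598
time_s: 3.35
tcp_pos: [0.4971, 0.0754, 0.1203]
eef_rot: [-35.8, 88.4, 50.8]
contact_force: [0.8, 0.3, 0.3]
gripper_width: 0.0601
t 3.35 tcp [0.4971 0.0754 0.1203] jaw ang 86.59 riser [-0.0634  0.0328] F [0.8 0.3 0.3] w 0.060098932761076904 j [  30.6    9.4  -29.7   -0.8  -49.4 -123.5]
```

```bash
python3 -c "
from h import *;s=vision.capture('scene');t=vision.capture('top');st();cv2.imwrite('pics/s3.png',cv2.resize(s[60:260,170:370],None,fx=3,fy=3));cv2.imwrite('pics/t3.png',t);print(readout.get_state()['joint_torque'],readout.get_state()['qd'],readout.get_state()['moment'])"
```

```text
t 3.45 tcp [0.4969 0.0754 0.1201] jaw ang 86.6 riser [-0.0635  0.0328] F [0.2 0.1 0.4] w 0.06020067037980204 j [  30.6    9.4  -29.8   -0.8  -49.4 -123.5]
[-6.05701399e-02 -3.74119234e+01  2.41449934e+01  5.68030715e+00
 -3.69057222e-02  1.59457206e-03] [ 0.08157549  0.36076784 -0.64253858 -0.2086611   0.34445117  0.00128752] [-0.08374544  0.04507458 -0.01519382]
```

View pics/s3.png

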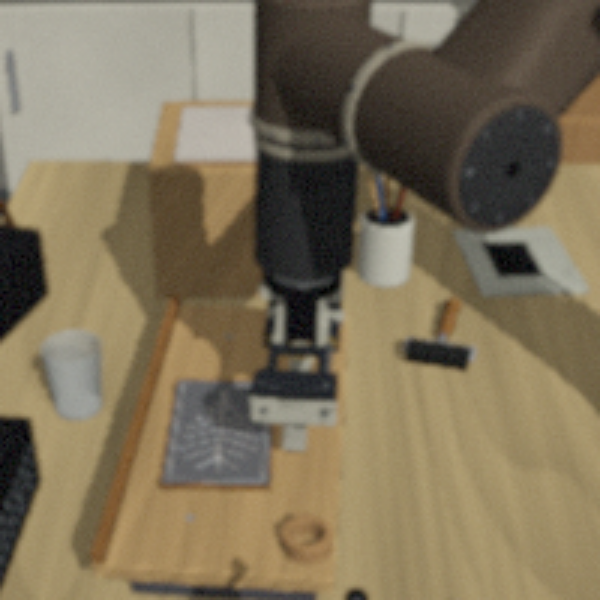

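View pics/t3.png

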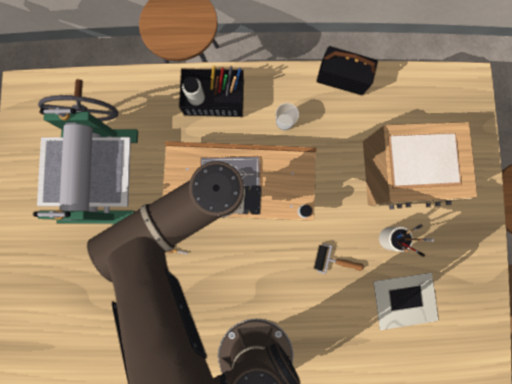

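```bash
python3 -m handwheel '[[[0,0,0,0],[0,0,0,0]]]';python3 -m handwheel '[[[-0.3,0,0,0],[0,0,0,0]]]'; python3 -m handwheel '[[[0,0,-0.2,0],[0,0,0,0]]]'
```

```text
time_s: 3.65
tcp_pos: [0.4973, 0.0756, 0.1212]
eef_rot: [-36.9, 88.3, 49.7]
contact_force: [-0.8, 0.0, -0.1]
gripper_width: 0.06
time_s: 3.85
tcp_pos: [0.4844, 0.0755, 0.1213]
eef_rot: [-36.5, 88.3, 50.1]
contact_force: [0.5, -0.2, -0.9]
gripper_width: 0.0601
time_s: 4.05
tcp_pos: [0.4841, 0.0757, 0.1129]
eef_rot: [-36.8, 88.2, 49.8]
contact_force: [0.1, 0.1, -0.0]
gripper_width: 0.0598
```

```bash
python3 -m handwheel '[[[0,0,-0.2,0],[0,0,0,0]]]'; python3 -c "
from h import *;st();R=Ro.from_euler('xyz',readout.get_state()['eef_rot'],degrees=True).as_matrix();print(R)"
```

```text
time_s: 4.25
tcp_pos: [0.484, 0.0757, 0.1039]
eef_rot: [-36.6, 88.3, 50.0]
contact_force: [0.4, -0.7, 0.1]
gripper_width: 0.0598
t 4.25 tcp [0.484  0.0757 0.1039] jaw ang 86.63 riser [-0.0764  0.0323] F [ 0.4 -0.7  0.1] w 0.0597637871392115 j [  31.5    9.3  -32.4   -0.8  -46.6 -124.3]
[[ 0.01940359 -0.99808564  0.05872447]
 [ 0.02315497  0.05916838  0.99797943]
 [-0.99954357 -0.01800462  0.02425872]]
```

```bash
python3 -m handwheel '[[[0.3,-0.02,-0.03,0],[0.2,-0.01,0,0],[0,0,0,0]]]'; python3 -c "
from h import *;st()"
```

```text
time_s: 4.55
tcp_pos: [0.506, 0.0745, 0.1022]
eef_rot: [-36.9, 88.3, 49.8]
contact_force: [-0.2, 0.6, 0.6]
gripper_width: 0.06
t 4.55 tcp [0.506  0.0745 0.1022] jaw ang 86.66 riser [-0.0544  0.0325] F [-0.2  0.6  0.6] w 0.05997224371844941 j [  29.9   11.4  -30.    -0.8  -47.  -122.8]
```

```bash
python3 -m handwheel '[[[0.2,-0.01,0.01,0],[0.2,-0.01,0,0],[0,0,0,0]]]'; python3 -c "
from h import *;st()
t=vision.capture('top');s=vision.capture('scene');cv2.imwrite('pics/s4.png',cv2.resize(s[145:265,180:330],None,fx=5,fy=5,interpolation=cv2.INTER_CUBIC))"
```

```text
time_s: 4.85
tcp_pos: [0.5235, 0.0734, 0.1025]
eef_rot: [-36.1, 88.3, 50.5]
contact_force: [-0.7, -0.2, 0.4]
gripper_width: 0.0601
t 4.85 tcp [0.5235 0.0734 0.1025] jaw ang 86.63 riser [-0.0368  0.0325] F [-0.7 -0.2  0.4] w 0.06013690687030809 j [  28.8   12.9  -27.8   -0.8  -47.7 -121.6]
```

View pics/s4.png

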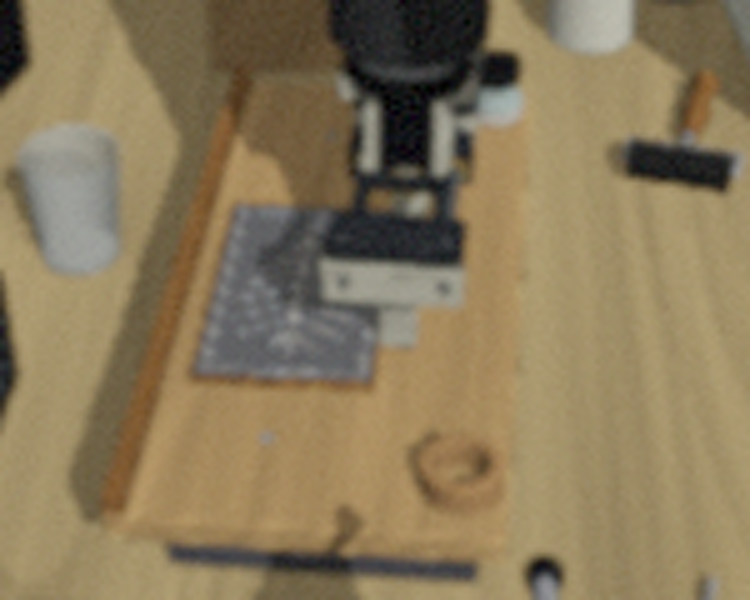

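Plate front edge (375,350 in the crop) is against the finger, and the plate is turning square. I'll keep pushing, watching the force.

```bash
python3 -m handwheel '[[[0.15,-0.01,0,0],[0.1,-0.01,0,0],[0,0,0,0]]]';python3 -m handwheel '[[[0.06,0,0,0],[0,0,0,0]]]'; python3 -m handwheel '[[[0.06,0,0,0],[0,0,0,0]]]'; python3 -c "
from h import *;st()"
```

```text
time_s: 5.25
tcp_pos: [0.5328, 0.0724, 0.1024]
eef_rot: [-34.8, 88.4, 51.8]
contact_force: [0.1, -0.5, 0.2]
gripper_width: 0.06
time_s: 5.45
tcp_pos: [0.5353, 0.0723, 0.1024]
eef_rot: [-34.6, 88.4, 52.0]
contact_force: [-0.0, -0.6, 0.4]
gripper_width: 0.0597
time_s: 5.65
tcp_pos: [0.5372, 0.0724, 0.1023]
eef_rot: [-32.8, 88.4, 53.7]
contact_force: [-1.6, 1.2, 1.2]
gripper_width: 0.0601
t 5.65 tcp [0.5372 0.0724 0.1023] jaw ang 86.6 riser [-0.0231  0.0323] F [-1.6  1.2  1.2] w 0.060105336183531165 j [  27.9   14.2  -26.1   -0.9  -48.3 -120.7]
```

```bash
python3 -m handwheel '[[[0.06,0,0,0],[0,0,0,0]]]'; python3 -m handwheel '[[[0.08,0,0,0],[0,0,0,0]]]'; python3 -c "
from h import *;st()
s=vision.capture('scene');cv2.imwrite('pics/s5.png',cv2.resize(s[145:265,180:330],None,fx=5,fy=5,interpolation=cv2.INTER_CUBIC))"
```

```text
time_s: 5.85
tcp_pos: [0.5372, 0.0724, 0.1022]
eef_rot: [-25.3, 88.5, 61.2]
contact_force: [-2.2, 0.1, 2.3]
gripper_width: 0.0599
time_s: 6.05
tcp_pos: [0.5372, 0.0725, 0.1021]
eef_rot: [-13.6, 88.7, 72.9]
contact_force: [-0.9, 1.7, 1.6]
gripper_width: 0.0598
t 6.05 tcp [0.5372 0.0725 0.1021] jaw ang 86.51 riser [-0.0231  0.0323] F [-0.9  1.7  1.6] w 0.05975604518610155 j [  27.7   14.5  -25.5   -1.2  -49.1 -120.4]
```

View pics/s5.png

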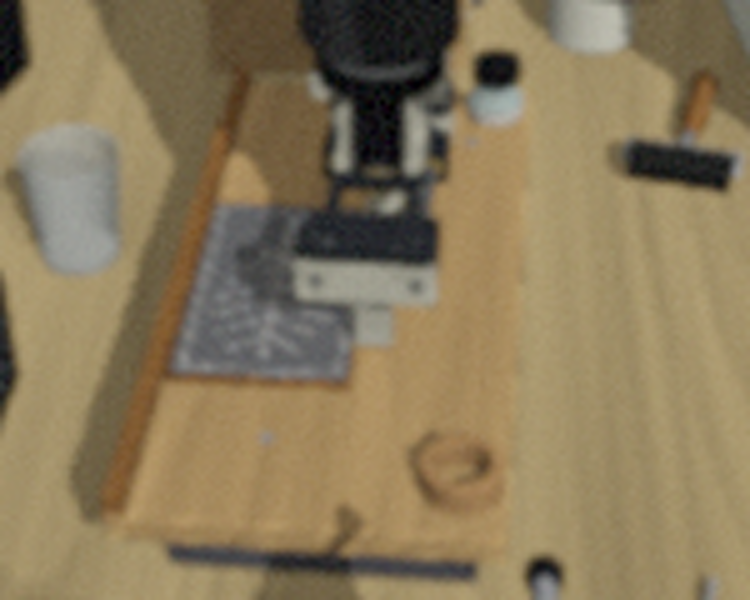

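```bash
python3 -m handwheel '[[[-0.3,0.02,0,0],[-0.3,0.02,0,0],[0,0,1,0],[0,0,1,0],[0,0,0.5,0]]]' 40; python3 -m handwheel '[[[0.3,-0.4,0,1],[0.3,-0.4,0,1],[0.3,-0.4,0,1],[0.3,-0.4,0,1],[0.3,-0.4,0,1],[0.3,-0.4,0,1],[0.3,-0.4,0,1],[0.3,-0.4,0,1]]]';python3 -m handwheel '[[[0,-0.2,0,1],[0,0,0,1],[0,0,0,1],[0,0,0,1],[0,0,0,1],[0,0,0,1],[0,0,0,1],[0,0,0,1]]]'; python3 -c "
from h import *;st();
t=vision.capture('top');cv2.imwrite('pics/t6.png',t);s=vision.capture('scene');cv2.imwrite('pics/s6.png',s)
print(R2W(.036,-.105))"
```

```text
time_s: 6.6
tcp_pos: [0.5077, 0.0726, 0.2013]
eef_rot: [-4.2, 88.9, 82.3]
contact_force: [0.0, 0.2, -0.6]
gripper_width: 0.0402
time_s: 7.4
tcp_pos: [0.6029, -0.0567, 0.2081]
eef_rot: [-39.5, 88.5, 88.9]
contact_force: [0.2, 0.4, -0.3]
gripper_width: 0.0396
time_s: 8.2
tcp_pos: [0.5988, -0.0662, 0.2069]
eef_rot: [-42.4, 88.6, 127.5]
contact_force: [-0.9, 0.0, 0.0]
gripper_width: 0.0398
t 8.2 tcp [ 0.5988 -0.0662  0.2069] jaw ang 169.93 riser [ 0.0468 -0.1023] F [-0.9  0.   0. ] w 0.039814352078784955 j [ 11.4  15.1  -9.2  -1.3 -66.3 -21. ]
[ 0.58782276 -0.0682019 ]
```

View pics/s6.png

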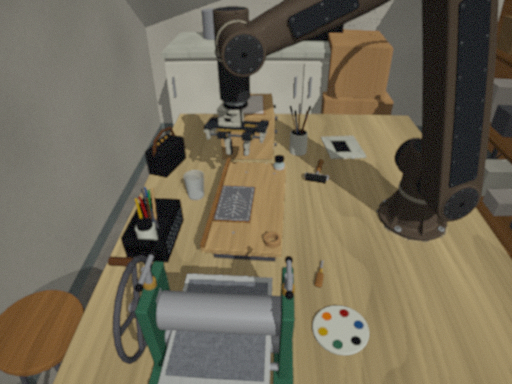

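View pics/t6.png

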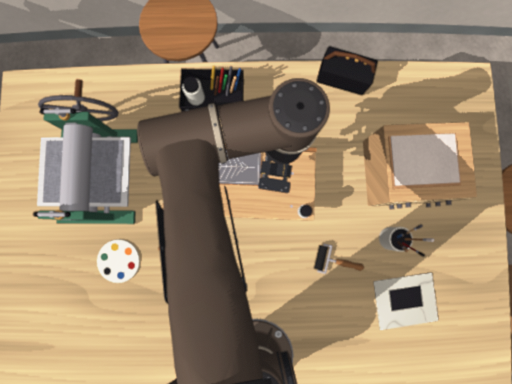

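The plate (217–253, 186–221 in the scene view) is lying along the strip and fully visible, so I'll measure it there.

```bash
python3 - <<'E'
from h import *
for f,bx in(("pics/scene0.png",(205,175,285,235)),("pics/s6.png",(205,175,275,235))):
    R,b=plate(cv2.imread(f),"scene",bx); print(R); print(W2R(b).round(4), W2R(b.mean(0)))
s=cv2.imread("pics/s6.png");cv2.imwrite('pics/s7.png',cv2.resize(s[145:265,180:330],None,fx=5,fy=5,interpolation=cv2.INTER_CUBIC))
E
```

```text
((579.45263671875, 64.39661407470703), (106.35725402832031, 174.45724487304688), 0.6267132759094238)
[[-0.0398  0.11  ]
 [-0.0272 -0.064 ]
 [ 0.0789 -0.0563]
 [ 0.0663  0.1177]] [0.01955054 0.02684021]
((605.0352172851562, 59.05876922607422), (177.1656494140625, 106.7290267944336), 86.27225494384766)
[[-0.0083 -0.0653]
 [ 0.0984 -0.0657]
 [ 0.0991  0.1114]
 [-0.0076  0.1119]] [0.04541125 0.02307409]
```

View pics/s7.png

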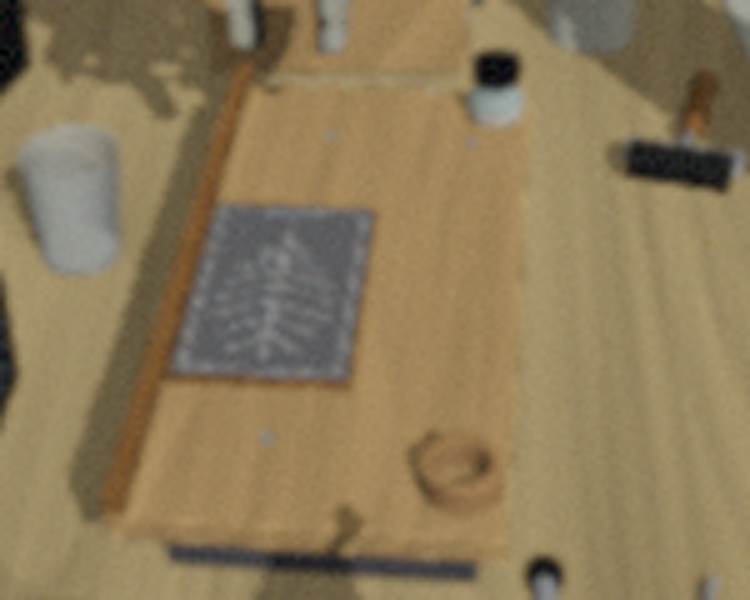

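```bash
python3 -m handwheel '[[[-0.27,0,-0.5,0.65],[0,0,-0.5,0.66],[0,0,-1,0],[0,0,0,0]]]'; python3 -c "
from h import *;st()"
```

```text
time_s: 8.7
tcp_pos: [0.5868, -0.0655, 0.1266]
eef_rot: [-52.8, 88.8, 123.2]
contact_force: [-1.3, -0.5, -0.9]
gripper_width: 0.04
t 8.7 tcp [ 0.5868 -0.0655  0.1266] jaw ang 175.99 riser [ 0.0348 -0.1023] F [-1.3 -0.5 -0.9] w 0.040013563843357844 j [ 11.8  17.9 -16.7  -1.4 -55.9 -15.1]
```

```bash
python3 -m handwheel '[[[0,0,-0.3,0.1],[0,0,-0.2,0],[0,0,0,0]]]'; python3 -c "
from h import *;st()"
```

```text
time_s: 9.0
tcp_pos: [0.5883, -0.0654, 0.1089]
eef_rot: [-60.5, 88.9, 115.9]
contact_force: [0.0, 0.9, -0.6]
gripper_width: 0.0401
t 9.0 tcp [ 0.5883 -0.0654  0.1089] jaw ang 176.36 riser [ 0.0363 -0.1022] F [ 0.   0.9 -0.6] w 0.040109433216037736 j [ 11.9  18.9 -17.8  -1.3 -53.5 -14.7]
```

```bash
python3 -m handwheel '[[[0,0,-0.15,0],[0,0,0,0]]]'; python3 -c "
from h import *;st();R=Ro.from_euler('xyz',readout.get_state()['eef_rot'],degrees=True).as_matrix();print(R[2])
s=vision.capture('scene');cv2.imwrite('pics/s8.png',cv2.resize(s[125:245,180:330],None,fx=5,fy=5,interpolation=cv2.INTER_CUBIC))"
```

```text
time_s: 9.2
tcp_pos: [0.5894, -0.0653, 0.1042]
eef_rot: [-68.0, 89.0, 108.3]
contact_force: [1.1, 0.2, 0.2]
gripper_width: 0.04
t 9.2 tcp [ 0.5894 -0.0653  0.1042] jaw ang 176.33 riser [ 0.0374 -0.102 ] F [1.1 0.2 0.2] w 0.03999037399686149 j [ 11.9  19.2 -18.1  -1.3 -52.8 -14.8]
[-0.99983944 -0.01661443  0.00671237]
```

View pics/s8.png

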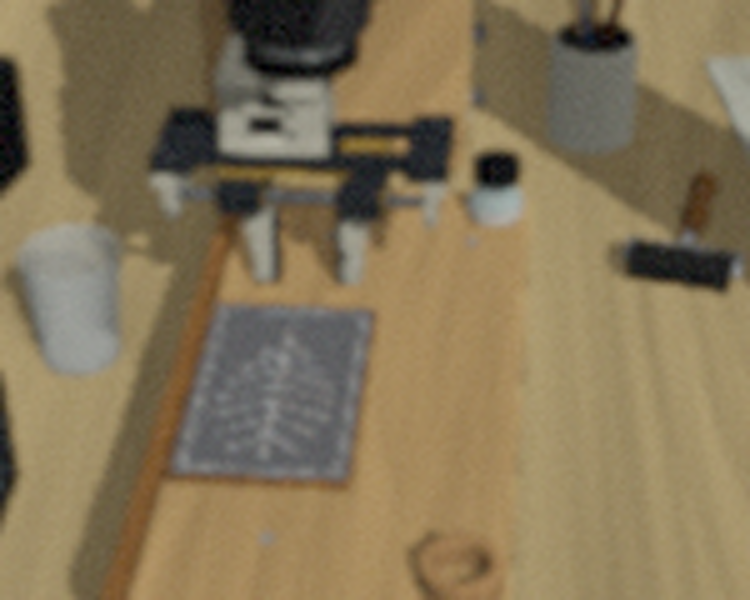

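```bash
python3 -m handwheel '[[[0,0.2,-0.04,0],[0.01,0.25,0,0],[0.01,0.25,0,0],[0.015,0.25,0,0],[0,0,0,0]]]'; python3 -c "
from h import *;st()"
```

```text
time_s: 9.75
tcp_pos: [0.5921, -0.0236, 0.1044]
eef_rot: [-78.0, 89.0, 98.4]
contact_force: [-0.2, 0.2, 0.8]
gripper_width: 0.04
t 9.75 tcp [ 0.5921 -0.0236  0.1044] jaw ang 176.34 riser [ 0.0376 -0.0602] F [-0.2  0.2  0.8] w 0.04000560030557512 j [ 15.9  19.1 -18.4  -1.2 -52.5 -18.8]
```

```bash
python3 -m handwheel '[[[0,0,-0.07,0],[0.01,0.25,-0.01,0],[0.02,0.25,-0.01,0],[0.02,0.25,0,0],[0,0,0,0]]]'; python3 -c "
from h import *;st()
s=vision.capture('scene');cv2.imwrite('pics/s9.png',cv2.resize(s[145:265,180:330],None,fx=5,fy=5,interpolation=cv2.INTER_CUBIC))"
```

```text
time_s: 10.25
tcp_pos: [0.5949, 0.0079, 0.102]
eef_rot: [-82.2, 89.1, 94.2]
contact_force: [-0.3, -0.4, 0.2]
gripper_width: 0.0402
t 10.25 tcp [0.5949 0.0079 0.102 ] jaw ang 176.42 riser [ 0.0384 -0.0286] F [-0.3 -0.4  0.2] w 0.04023967229725308 j [ 19.   19.3 -18.4  -1.1 -52.1 -21.9]
```

View pics/s9.png

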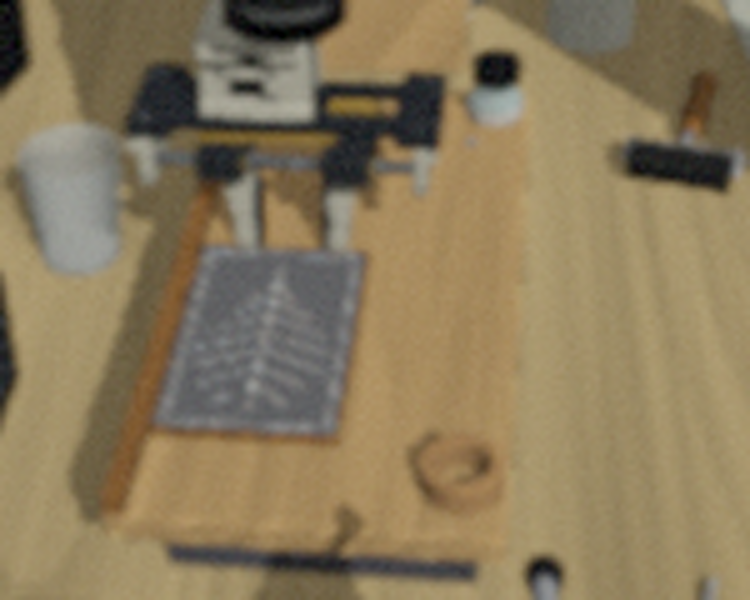

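The plate is sliding straight, both fingers are on its right edge, and it is still square to the strip.

```bash
python3 -m handwheel '[[[0.02,0.25,0.01,0],[0.02,0.25,0.01,0],[0.02,0.25,0,0],[0.02,0.25,0,0],[0.02,0.25,0,0],[0.02,0.25,0,0],[0.02,0.25,0,0],[0,0,0,0]]]'; python3 -c "
from h import *;st()
s=vision.capture('scene');cv2.imwrite('pics/s10.png',cv2.resize(s[145:265,180:330],None,fx=5,fy=5,interpolation=cv2.INTER_CUBIC))
R,b=plate(s,'scene',(205,190,265,262)); print(R,W2R(b).round(4), W2R(b.mean(0)))"
```

```text
time_s: 11.1
tcp_pos: [0.5998, 0.0837, 0.1021]
eef_rot: [-74.1, 89.1, 102.3]
contact_force: [0.4, 0.1, 0.3]
gripper_width: 0.0398
t 11.1 tcp [0.5998 0.0837 0.1021] jaw ang 176.42 riser [0.0387 0.0473] F [0.4 0.1 0.3] w 0.03982634676816684 j [ 25.8  20.2 -17.   -1.1 -52.6 -28.8]
((608.6719970703125, 151.6641845703125), (194.294921875, 312.5617370605469), 1.142382025718689) [[-0.0661  0.2636]
 [-0.0408 -0.0479]
 [ 0.1529 -0.0322]
 [ 0.1276  0.2794]] [0.04338787 0.11572882]
```

View pics/s10.png

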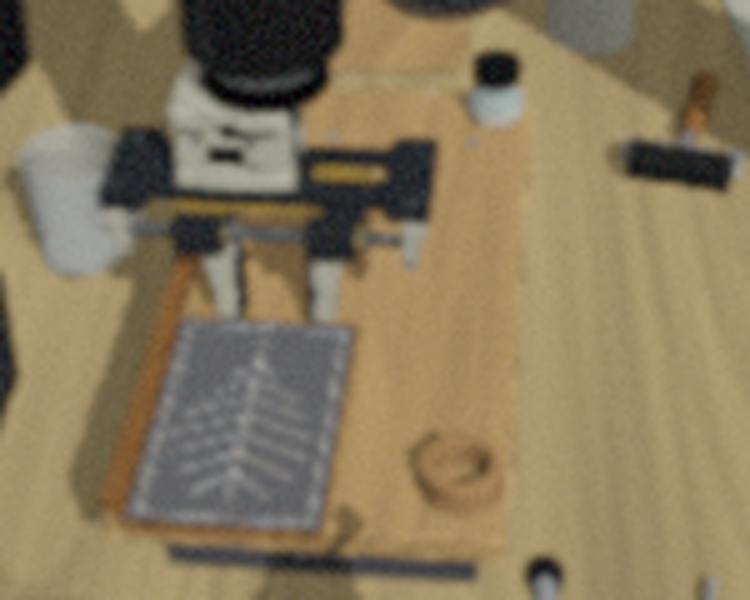

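```bash
python3 - <<'E'
from h import *
f=lambda L:(np.float64(L)+.5)/5-.5+[180,145]
print(W2R(ray("scene",f([(128,518),(323,530),(187,318),(354,326)]),.106)).round(4))
print("end", W2R(ray("scene",f([(107,522),(507,555),(340,535)]),.1)).round(4))
E
```

```text
[[ 0.0968  0.2344]
 [-0.009   0.2341]
 [ 0.096   0.06  ]
 [-0.0072  0.0593]]
end [[ 0.1094  0.2325]
 [-0.1074  0.2386]
 [-0.0176  0.2311]]
```

```bash
python3 -m handwheel '[[[0.02,0.25,0,0],[0.02,0.25,0,0],[0.01,0.15,0,0],[0,0.06,0,0],[0,0,0,0]]]'; python3 -c "
from h import *;st()"; python3 -m handwheel '[[[0,-0.4,0,0],[0,-0.4,0,0],[0,0,1,0],[0,-0.5,1,0],[0,-1,1,0],[0,-1,0,0],[0,-1,0,0],[0,0,0,0]]]'; python3 -c "
from h import *;st()
s=vision.capture('scene');t=vision.capture('top');cv2.imwrite('pics/s11.png',cv2.resize(s[165:265,190:310],None,fx=6,fy=6,interpolation=cv2.INTER_CUBIC));cv2.imwrite('pics/t11.png',t)
cv2.imwrite('pics/t12.png',cv2.resize(t[130:230,135:255],None,fx=6,fy=6,interpolation=cv2.INTER_CUBIC))"
```

```text
time_s: 11.65
tcp_pos: [0.6016, 0.1133, 0.1019]
eef_rot: [-70.7, 89.1, 105.6]
contact_force: [-0.6, -1.0, -0.2]
gripper_width: 0.0397
t 11.65 tcp [0.6016 0.1133 0.1019] jaw ang 176.38 riser [0.0387 0.077 ] F [-0.6 -1.  -0.2] w 0.03973157821007778 j [ 28.4  20.8 -16.1  -1.1 -52.9 -31.3]
time_s: 12.45
tcp_pos: [0.6001, -0.0664, 0.2215]
eef_rot: [-80.2, 89.2, 96.1]
contact_force: [-0.3, 1.0, 0.5]
gripper_width: 0.0399
t 12.45 tcp [ 0.6001 -0.0664  0.2215] jaw ang 176.34 riser [ 0.0482 -0.1024] F [-0.3  1.   0.5] w 0.03992485058232285 j [ 11.7  14.2  -8.6  -0.9 -67.1 -15. ]
```

View pics/s11.png

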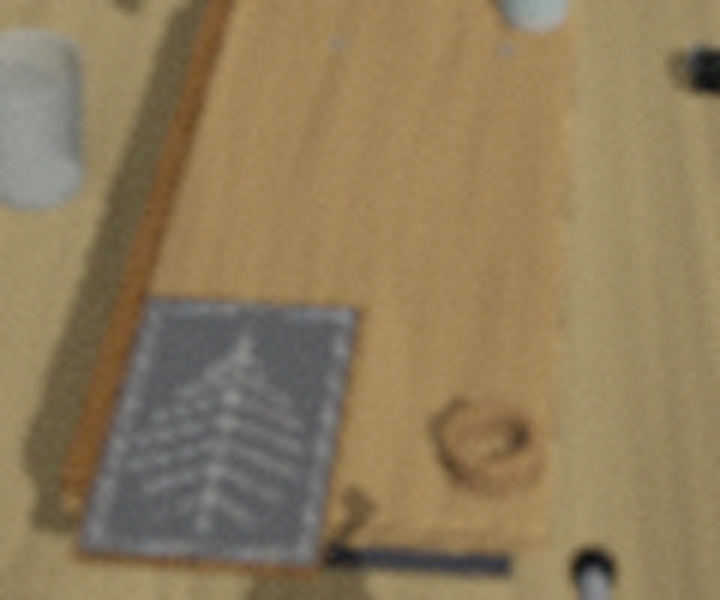

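View pics/t12.png

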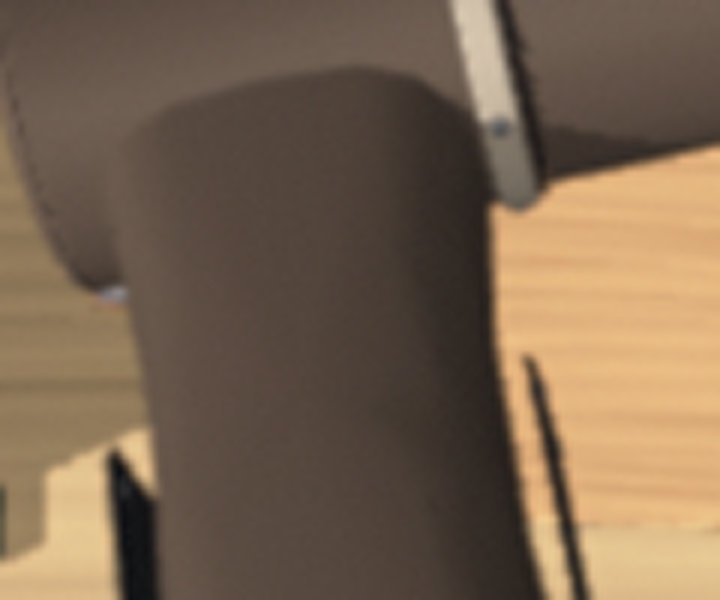

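```bash
python3 - <<'E'
from h import *
f=lambda L:(np.float64(L)+.5)/6-.5+[190,165]
print(W2R(ray("scene",f([(78,549),(321,562),(149,297),(361,309)]),.106)).round(4))
print("end", W2R(ray("scene",f([(548,546),(450,537),(62,505)]),.1)).round(4))
print("strip end", W2R(ray("scene",f([(63,487)]),.114)).round(4))
print("jar/other end strip")
for y in (.22,.23,.24): print(y,(proj("scene",[[*R2W(-.11,y),.1],[*R2W(-.05,y),.1]])+.5-[190,165])*6-.5)
E
```

```text
[[ 0.0978  0.2639]
 [-0.0093  0.2622]
 [ 0.0987  0.0889]
 [-0.0084  0.0893]]
end [[-0.1071  0.2385]
 [-0.0636  0.2365]
 [ 0.1125  0.2318]]
strip end [[0.1101 0.2344]]
jar/other end strip
0.22 [[555.95612513 516.58417727]
 [422.43751294 508.80104361]]
0.23 [[555.16436935 532.57031427]
 [420.56501664 524.65667308]]
0.24 [[554.35779694 548.81464306]
 [418.66169056 540.76732627]]
```

Scene view says roughly 3 cm of overhang. I'll clear the arm for a top view and measure it better.

```bash
python3 -m handwheel '[[[-0.5,-0.3,1,0],[-0.8,-0.5,1,0],[-0.8,-1,0.5,0],[-0.8,-1,0,0],[-0.8,-1,0,0],[-0.5,-1,0,0],[0,-1,0,0],[0,-1,0,0]]]'; python3 -m handwheel '[[[0,-1,0,0],[0,-0.5,0,0],[0,0,0,0]]]'; python3 -c "
from h import *;st()
s=vision.capture('scene');t=vision.capture('top');cv2.imwrite('pics/s13.png',s);cv2.imwrite('pics/t13.png',t)
cv2.imwrite('pics/t14.png',cv2.resize(t[130:230,145:265],None,fx=6,fy=6,interpolation=cv2.INTER_CUBIC))"
```

```text
time_s: 13.35
tcp_pos: [0.4301, -0.3312, 0.3197]
eef_rot: [-80.8, 89.2, 96.2]
contact_force: [2.0, 0.5, 0.1]
gripper_width: 0.0396
time_s: 13.65
tcp_pos: [0.4292, -0.3961, 0.318]
eef_rot: [-76.1, 89.2, 100.8]
contact_force: [0.7, 0.5, 0.1]
gripper_width: 0.0398
t 13.65 tcp [ 0.4292 -0.3961  0.318 ] jaw ang 176.97 riser [-0.1023 -0.442 ] F [0.7 0.5 0.1] w 0.03977491984454097 j [-24.    9.8  -1.8  -0.7 -78.9  21.1]
```

View pics/t13.png

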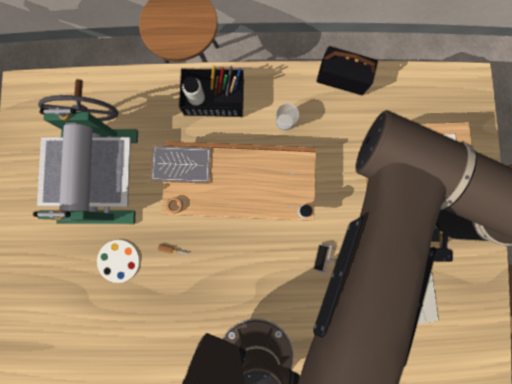

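View pics/t14.png

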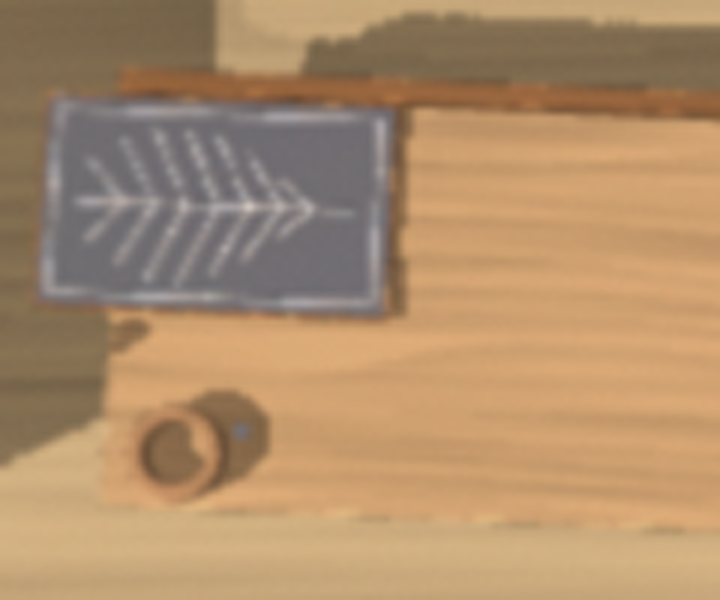

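```bash
cat > prof.py <<'E'
from h import *
def edge(img,n,x,z,y0,y1):
    ys=np.arange(y0,y1,.0005); P=np.array([[*R2W(x,y),z] for y in ys]); uv=proj(n,P).astype(np.float32)
    v=cv2.remap(img.astype(np.float32),uv[:,0:1],uv[:,1:2],cv2.INTER_LINEAR).reshape(-1,3)
    v=cv2.GaussianBlur(v,(1,9),0,sigmaX=0.1,sigmaY=2); g=np.abs(np.gradient(v,axis=0)).sum(1)
    return ys[g.argmax()].round(4), g.max().round(1)
E
python3 - <<'E'
from prof import *
t=cv2.imread("pics/t13.png");s=cv2.imread("pics/s13.png")
for n,im in(("top",t),("scene",s)):
  print(n,"end z.1",[edge(im,n,x,.1,.20,.26) for x in(-.03,-.035,-.04,-.045)])
  print(n,"strip end z.114",[edge(im,n,x,.114,.20,.255) for x in(.102,.104,.106)])
  print(n,"lead z.106",[edge(im,n,x,.106,.25,.285) for x in(.0,.02,.04,.06,.08)])
  print(n,"trail",[edge(im,n,x,.106,.07,.105) for x in(.0,.02,.04,.06,.08)])
t0=cv2.imread("pics/top0.png")
print("right end",[edge(t0,"top",x,.1,-.26,-.21) for x in(-.04,-.02,0,.02,.04,.06)])
print("left end",[edge(t0,"top",x,.1,.21,.26) for x in(-.04,-.02,0,.02,.04,.06)])
E
```

```text
Traceback (most recent call last):
  File "prof.py", line 5, in edge
    v=cv2.GaussianBlur(v,(1,9),0,sigmaX=0.1,sigmaY=2); g=np.abs(np.gradient(v,axis=0)).sum(1)
cv2.error: OpenCV(4.12.0) :-1: error: (-5:Bad argument) in function 'GaussianBlur'
> Overload resolution failed:
>  - argument for GaussianBlur() given by name ('sigmaX') and position (3)
>  - argument for GaussianBlur() given by name ('sigmaX') and position (3)
```

```bash
sed -i 's/v=cv2.GaussianBlur.*sigmaY=2);/from scipy.ndimage import gaussian_filter1d as G; v=G(v,3,axis=0);/' prof.py
python3 - <<'E'
from prof import *
t=cv2.imread("pics/t13.png");s=cv2.imread("pics/s13.png")
P=lambda *a:print(a[0],a[1],*[f"{e:.4f}/{g:.0f}" for e,g in a[2]])
for n,im in(("top",t),("scene",s)):
  P(n,"end z.1",[edge(im,n,x,.1,.20,.26) for x in(-.03,-.035,-.04,-.045)])
  P(n,"strip end z.114",[edge(im,n,x,.114,.20,.255) for x in(.102,.104,.106)])
  P(n,"lead z.106",[edge(im,n,x,.106,.25,.285) for x in(.0,.02,.04,.06,.08)])
  P(n,"trail",[edge(im,n,x,.106,.07,.105) for x in(.0,.02,.04,.06,.08)])
t0=cv2.imread("pics/top0.png")
P("","right end",[edge(t0,"top",x,.1,-.26,-.21) for x in(-.04,-.02,0,.02,.04,.06)])
P("","left end",[edge(t0,"top",x,.1,.21,.26) for x in(-.04,-.02,0,.02,.04,.06)])
E
```

```text
top end z.1 0.2190/9 0.2295/9 0.2300/9 0.2295/10
top strip end z.114 0.2295/3 0.2300/3 0.2290/3
top lead z.106 0.2650/9 0.2665/6 0.2640/6 0.2655/9 0.2640/5
top trail 0.0800/12 0.0940/14 0.0820/12 0.0825/14 0.0940/13
scene end z.1 0.2450/8 0.2445/9 0.2575/10 0.2440/8
scene strip end z.114 0.2490/6 0.2490/5 0.2390/5
scene lead z.106 0.2620/6 0.2650/6 0.2730/5 0.2725/8 0.2725/7
scene trail 0.1010/5 0.0880/4 0.0870/4 0.0975/5 0.0840/4
 right end -0.2300/10 -0.2300/11 -0.2295/12 -0.2290/10 -0.2285/10 -0.2285/8
 left end 0.2295/8 0.2120/6 0.2295/9 0.2305/11 0.2305/10 0.2295/10
```

```bash
python3 - <<'E'
from prof import *
t=cv2.imread("pics/t13.png")
R,b=plate(t,"top",(140,140,225,195)); print(R); print(W2R(b).round(4),W2R(b.mean(0)))
print(R2W(.0385,.05), R2W(.0385,.0815))
E
```

```text
((612.127197265625, 214.98988342285156), (176.7147216796875, 106.19971466064453), 86.38789367675781)
[[-0.0103  0.0909]
 [ 0.0959  0.0907]
 [ 0.0962  0.2674]
 [-0.01    0.2676]] [0.04297065 0.17914734]
[0.59978062 0.08635637] [0.60170365 0.11779762]
```

View pics/s13.png

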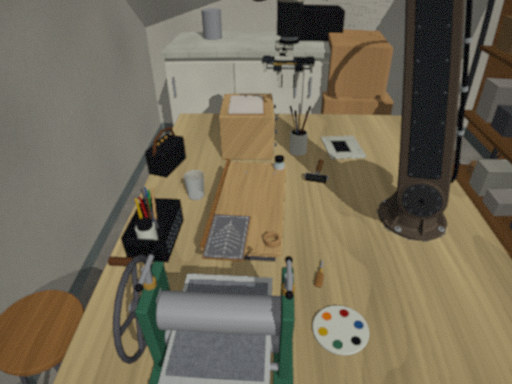

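The plate (203–250, 214–259) is flat along the strip and hangs over the press end. The jar, tape roll, cup, pot, brayer, cutter and palette stand where they did, and the arm is clear. I'm handing in.

```bash
python3 -m handwheel '[[[0,0,0,0],[0,0,0,0]]]'; python3 -c "
from plant import close_job;print(close_job())"
```

```text
time_s: 13.95
tcp_pos: [0.4298, -0.3923, 0.3184]
eef_rot: [-79.3, 89.1, 97.8]
contact_force: [-0.2, 0.1, -0.7]
gripper_width: 0.0401
the job is handed in; nothing more can be done
None
```

The plate now lies flat against the back strip with about 4 cm hanging over the press (left, +y) end. I handed the job in at about 14 s with the arm well clear. I pushed it back with both open fingers on its front edge until it stopped against the strip. Then I slid it along the strip with both fingers on its right end, never gripping or lifting it.

**Position:** the last top view put the plate's centre at riser (0.043, 0.179), against a target of (0.043, 0.180). That is square to the strip within about 0.2° and roughly 39 mm of overhang.

**Disagreements:** the other overhang estimates came out shorter. A top-view edge profile gave about 35 mm, the finger position about 37–38 mm, and the noisier scene view 27–36 mm. I trusted the top-view outline and did not push further.

**Other objects:** the jar, tape roll, cup, brayer, cutter and palette look unmoved in the last pictures. The brush pot looks unmoved too, seen in the scene view only because the arm hid it from above. I compared these by eye and did not measure them. The contact force stayed below about 4 N in every reading I took.

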